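# Gauge a spacer ring on the stepped sizing cone at goods-in

### The job

Three steel spacer rings have come in and lie on the receiving bench beside the stepped sizing cone. Pick out the ring whose bore belongs on the step marked with the dark band, and slide it down over the cone in the gripper, not dropping it, until it stops flat on the shoulder at the foot of that step; then let go. Leave the other two rings where they lie.

Things in the scene. Friction and masses are not known exactly. Their poses are not given: they have to be found in the camera images.
- gauge: Aluminium stepped cone bolted upright, 97 mm high, flange 96 wide. Origin: centre of its underside, z up its axis. Tapered steps on flat shoulders (mm): low, shoulder at height 32, diameter 50 at foot to 45 at top; middle, with dark band, shoulder at 54, diameter 36 to 28; top, shoulder at 76, diameter 19 to 14, blunt nose. A ring fits a step if its bore is 3 to 4 mm wider than the step's foot.
- ring_a: Plain steel spacer ring lying flat: outer diameter 44 mm, bore 22 mm, 22 mm high, about 0.2 kg. Origin at the centre of its underside, z up along its axis.
- ring_b: Plain steel spacer ring lying flat: outer diameter 58 mm, bore 40 mm, 22 mm high, about 0.25 kg. Origin at the centre of its underside, z up along its axis.
- ring_c: Plain steel spacer ring lying flat: outer diameter 70 mm, bore 54 mm, 22 mm high, about 0.27 kg. Origin at the centre of its underside, z up along its axis.
Things that resemble listed ones, but are neither listed nor needed, are in the scene too. What is shaped like the ring_b but yellow is not meant. Of the things that look like the gauge, the larger one is meant.

How it is judged:
On the way:
1. the right ring, still held in the gripper, has been slid down the cone to within 12 mm of the shoulder of the banded step (contact force between the fingers and ring_b above 0.5 N and horizontal distance between ring_b and gauge below 0.012 m and z of ring_b in the frame of gauge between 0.046 and 0.066 m), for 0.1 s.
At the end, for the whole second after the job is handed in: The 58 mm ring (bore 40 mm) rests flat and still on the shoulder of the banded step: its axis within 10 mm of the cone's, its underside within 6 mm of the shoulder (54 mm above the bench), tilted less than 10 degrees; the other two rings lie within 30 mm of where they started (horizontal distance between ring_b and gauge below 0.01 m and z of ring_b in the frame of gauge between 0.048 and 0.06 m and angle between ring_b's own z axis and vertical below 0.17 rad and linear speed of ring_b below 0.02 m/s and distance of each of ring_a, ring_c from where it was at the start of the episode below 0.03 m); the robot touches nothing.
It fails at once if one of the other two rings was moved by more than 30 mm (distance of any of ring_a, ring_c from where it was at the start of the episode above 0.03 m).
It also fails if it takes over 32 s, if anything falls off the work surface, if the arm or the gripper's body presses on something with over 40 N, if the wrist force passes 120 N, or if a joint passes its speed limit or range.

### The arm

A 6-joint arm with a two-finger parallel gripper is mounted at the origin on the work surface. World frame = base frame: x ahead of the robot, y to its left, z up, the work surface at z = 0. Lengths are in m, angles in rad, forces in N, time in s.
With the tool pointing down it reaches from about 0.375 to 0.9 m from the base axis. Payload 3.1 kg.
Tool frame: the origin (TCP) lies midway between the tips of the shut fingers; the grasp point (between the pads) lies 19 mm behind it; x points along the fingers, z is the direction in which the jaws open and shut, and the axes are right-handed (so a half turn about x gives the same grasp; the last joint's range is limited). The gripper opens to 85 mm and grips with 20 to 120 N. Pads are 22 mm wide; open, the fingers measure 114 mm over their backs; the gripper's body (76 mm by 85 mm) begins 54 mm behind the grasp point. The pads swing forward as they close: fully open they stand 13 mm farther back than shut.
Start: joints at [-1.31, 0.527, 1.433, -0, 1.181, -0.178], TCP at [0.266, -0.566, 0.231] pointing down, gripper open.
Joint ranges: [-3.08, 3.08], [-0.75, 2.2], [0.22, 2.44], [-1.43, 4.57], [0, 2.65], [-2.85, 2.85]. Speed limits (rad/s): [2.79, 2.79, 3.14, 3.14, 3.14, 3.14].

### API

Orientations are given as a unit quaternion [x, y, z, w].
In Python, from station import status, snapshot, camera_params, ticket gives the robot as it stands.
- The arm moves only by the tool arm_command, never from a script. Its argument "series" is a list that holds one entry, the list of rows, each a list of 4 numbers: the shift along the tool's x, y, z in mm, then the turn about the tool's x in rad. A call has 1 to 10 rows; each row shifts and turns the commanded pose from where the row before left it, along the tool's axes as they then stand; what a row does not reach is not made up. A row lasts 1/10 s, in which the tool goes at most 50 mm and 8.59 degrees, less where a joint would pass 70% of its speed; a pose out of reach is approached as far as the arm can. A call is refused whole if a number of a shift passes 50 or a number of a turn 0.15, either way. A call with a gripper value outside its range is refused whole. "jaw" is the opening in per cent of the stroke, from 0 (shut) to 100 (fully open), set as the call begins (left out, the last holds). The fingers move at their own pace and stop on an object; "force" is the grip in N (left out, the last holds). Time passes only in rows, so rows that do not move let the fingers close. It gives the time, the measured TCP pose, the force and the opening at its end, in the units of the state.
- status.sense(): the state, without advancing time (a new reading comes with each control period).
- snapshot(name): name is "scene" or "top" or "wrist"; returns the picture (384x512x3 uint8, red, green, blue); there is no depth.
- camera_params(name): a dict with "fovy" (degrees; the focal length in pixels is half the picture's height over the tangent of half this angle, whatever the lens; pixels are square), "cx", "cy" (the principal point, pixels), "extrinsics" (4x4, takes a point from camera to world coordinates); the wrist camera has in their place "mount" (4x4, takes a point from camera to tool coordinates, whose origin is the TCP and whose axes are the tool frame's). Camera axes: x right, y down, z forward; pixel columns grow to the right and rows downward; lengths in m; the calibration is good to about 2 mm. A picture is of the moment at which its call begins: read the wrist's pose just before it. camera_params takes no time and is no camera call.
- ticket.sign_off(): hands the job in, once; it reports no verdict.
The state is a dict: "t": time; "q": joint angles; "qd": joint speeds; "tau": joint torques, N m; "tcp_pos": TCP position; "tool_rot": TCP orientation; "force": force on the tool from outside, world axes, zero at the start; "ft_torque": the same for the moment, N m; "finger_gap": opening from 0.0 (shut) to 1.0 (fully open).
Only numpy, scipy, OpenCV 4.12 (cv2) and the standard library are available. Lean on these libraries where they do the work, as an engineer would, in place of code of your own. Each camera call takes 0.05 s, during which the arm holds its last target. There are 200 camera calls.

## Working session

There is one attempt and no reset: what is moved stays moved. The work goes in short steps, Python scripts to look and compute and a tool call to move; the robot and the scene stay as the last step left them, time stands still between calls to the robot, and variables do not carry over. Pictures are saved under pics/ and viewed, about 8 in all and at most 12, crops included, and the job is handed in when it is done.

Besides the shell and the picture viewer there is one more tool, called as name([rows], argument=value, ...), one row to a line, values as JSON. arm_command: Moves the arm, as the interface text tells. Its arguments: {"type":"object","properties":{"series":{"type":"array"},"jaw":{"type":"number"},"force":{"type":"number"}},"required":["series"]}

```bash
mkdir -p pics; python3 - <<'E'
from station import status, snapshot, camera_params
import cv2,numpy as np
s=status.sense();print(s)
for n in("top","scene"):
    im=snapshot(n);cv2.imwrite(f"pics/{n}0.png",im[...,::-1]);print(n,camera_params(n))
print(camera_params("wrist"))
E
```

```text
{'t': 0.0, 'q': array([-1.31050925e+00,  5.28439155e-01,  1.43390534e+00, -9.42875294e-06,
        1.18137064e+00, -1.78477341e-01]), 'qd': array([-0.00115762,  0.00088621, -0.00027325,  0.00030864, -0.0014911 ,
       -0.0009881 ]), 'tau': array([ 1.31702946e-03, -4.42346942e+01, -1.78025186e+01, -1.23369691e-04,
        8.54649232e-03,  5.58936875e-06]), 'tcp_pos': array([ 0.2653651 , -0.56508513,  0.23034923]), 'tool_rot': array([ 0.37970763,  0.59738369, -0.3786952 ,  0.59627576]), 'force': array([ 0.32986746,  0.39856798, -0.536194  ]), 'ft_torque': array([-0.01237325,  0.0108355 ,  0.01044346]), 'finger_gap': 1.0027518185177242}
top {'fovy': 45.73904282982363, 'cx': 255.11174279986153, 'cy': 189.76315118337234, 'extrinsics': array([[ 0.00477891, -0.98918239,  0.14661296,  0.40704872],
       [-0.99994469, -0.00335347,  0.00996807, -0.03907483],
       [-0.00936858, -0.14665249, -0.98914371,  0.88009526],
       [ 0.        ,  0.        ,  0.        ,  1.        ]])}
scene {'fovy': 55.92379751582343, 'cx': 257.56886682294584, 'cy': 189.67104332694475, 'extrinsics': array([[ 0.67957582,  0.58044181, -0.44862457,  0.78283991],
       [ 0.73341999, -0.5238135 ,  0.43326036, -0.31151747],
       [ 0.01648682, -0.62346349, -0.78167862,  0.55722846],
       [ 0.        ,  0.        ,  0.        ,  1.        ]])}
{'fovy': 68.05907216271248, 'cx': 254.99656607528004, 'cy': 191.32040833150486, 'mount': array([[ 1.32915936e-04, -2.69573300e-01,  9.62979864e-01,
        -1.43707560e-01],
       [-1.16183290e-04, -9.62979870e-01, -2.69573286e-01,
         6.67755894e-02],
       [ 9.99999984e-01, -7.60515837e-05, -1.59315284e-04,
        -7.88079073e-04],
       [ 0.00000000e+00,  0.00000000e+00,  0.00000000e+00,
         1.00000000e+00]])}
```

View pics/top0.png

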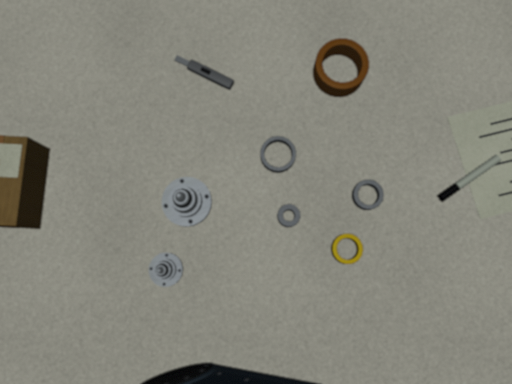

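View pics/scene0.png

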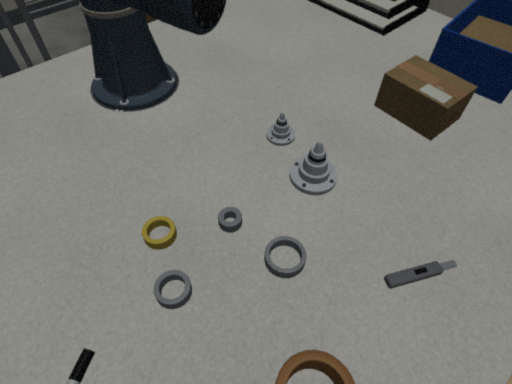

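Top view: gauge at about (187,201), its small double at (167,269), the grey 58 mm ring at (368,194), ring_a at (289,215), ring_c at (278,154), the yellow ring at (347,249). The scene view agrees: ring_b (172,288), gauge (314,175).

```bash
cat > h.py <<'E'
import numpy as np
from station import camera_params,status
from scipy.spatial.transform import Rotation as R
def cam(n,s=None):
    c=camera_params(n)
    if n=="wrist":
        T=np.eye(4);T[:3,:3]=R.from_quat(s['tool_rot']).as_matrix();T[:3,3]=s['tcp_pos'];E=T@c['mount']
    else:E=c['extrinsics']
    return E,192/np.tan(np.radians(c['fovy']/2)),c['cx'],c['cy']
def back(n,u,v,z,s=None):
    E,f,cx,cy=cam(n,s);d=E[:3,:3]@[(u-cx)/f,(v-cy)/f,1];return E[:3,3]+d*(z-E[2,3])/d[2]
def proj(n,P,s=None):
    E,f,cx,cy=cam(n,s);p=(np.atleast_2d(P)-E[:3,3])@E[:3,:3];return p[:,:2]/p[:,2:]*f+[cx,cy]
def circ(c,d,z,k=72):
    a=np.linspace(0,2*np.pi,k);return np.c_[c[0]+d/2*np.cos(a),c[1]+d/2*np.sin(a),0*a+z]
E
python3 - <<'E'
from h import *
for n,u,v,z in[("top",368,194,.015),("scene",172.5,288,.015),("top",187,201,.005),("scene",313,178,.005),("top",289,215,.015),("top",278,154,.015),("top",347,249,.015)]:print(n,back(n,u,v,z).round(4))
s=status.sense();print(R.from_quat(s['tool_rot']).as_matrix().round(3))
E
```

```text
top [ 0.5278 -0.2465  0.015 ]
scene [ 0.527  -0.2443  0.015 ]
top [0.5143 0.1017 0.005 ]
scene [0.5186 0.0978 0.005 ]
top [ 0.4869 -0.0951  0.015 ]
top [ 0.6057 -0.0745  0.015 ]
top [ 0.4232 -0.2038  0.015 ]
[[-0.     0.905  0.425]
 [ 0.002  0.425 -0.905]
 [-1.     0.    -0.002]]
```

arm_command([
  [[10,41,-20,0],[13,41,-20,0],[13,41,-20,0],[13,41,-20,0],[13,41,-20,0],[13,41,-20,0],[13,41,-20,0],[12,41,-19,0],[10,42,-18,0],[0,0,0,0]],
], jaw=100)

```text
t: 1.1
tcp_pos: [0.5271, -0.243, 0.1195]
tool_rot: [0.378, 0.599, -0.377, 0.597]
force: [-0.8, -0.1, 0.4]
finger_gap: 1.0
```

```bash
cat > look.py <<'E'
import sys,cv2
from station import snapshot
from h import *
# usage: look.py name  then circles x,y,d,z
s=status.sense();im=snapshot("wrist")[...,::-1].copy();cv2.imwrite(f"pics/{sys.argv[1]}_raw.png",im)
np.save(f"pics/{sys.argv[1]}.npy",s)
for a in sys.argv[2:]:
    x,y,d,z=map(float,a.split(","));p=proj("wrist",circ((x,y),d,z),s)
    cv2.polylines(im,[np.round(p*8).astype(int)],True,(0,0,255),1,cv2.LINE_AA,3)
cv2.imwrite(f"pics/{sys.argv[1]}.png",im);print(s['t'],s['tcp_pos'],s['tool_rot'],s['finger_gap'],s['force'])
E
python3 look.py w1 .5275,-.2455,.058,.022 .5275,-.2455,.04,.022
```

```text
1.1 [ 0.52712896 -0.24302946  0.11952339] [ 0.37792626  0.5991737  -0.37668122  0.59688682] 0.9999344560202811 [-0.80233218 -0.0704183   0.35944021]
```

View pics/w1.png

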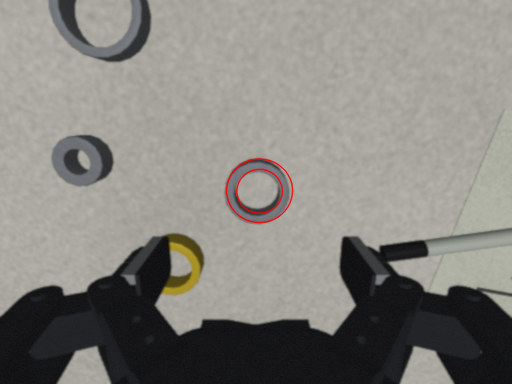

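Overlay matches ring_b at (259,190) to within a pixel; the yellow ring at (181,265) and the fingers have clearance. Descending.

arm_command([
  [[15,-0.5,2.5,0],[18,0,0,0],[18,0,0,0],[18,0,0,0],[18,0,0,0],[15,0,0,0],[10,0,0,0],[8,0,0,0],[0,0,0,0]],
])

```text
t: 2.05
tcp_pos: [0.5252, -0.2509, 0.0003]
tool_rot: [0.379, 0.597, -0.379, 0.596]
force: [-1.0, 0.7, 0.0]
finger_gap: 0.997
```

arm_command([
  [[0,0,0,0],[0,0,0,0],[0,0,0,0],[0,0,0,0],[0,0,0,0],[0,0,0,0],[0,0,0,0],[0,0,0,0]],
], jaw=30, force=60)

```text
t: 2.85
tcp_pos: [0.5257, -0.2503, 0.0027]
tool_rot: [0.379, 0.597, -0.379, 0.597]
force: [-2.1, 1.1, 6.3]
finger_gap: 0.655
```

```bash
python3 look.py w2; python3 -c "
from h import *
s=np.load('pics/w2.npy',allow_pickle=True).item();print(proj('wrist',[s['tcp_pos']],s))"
```

```text
2.85 [ 0.52569897 -0.25027462  0.00268518] [ 0.37918224  0.59700564 -0.37907777  0.59674545] 0.6546646794411496 [-2.05548068  1.13453639  6.25732094]
[[256.47578462 237.79788881]]
```

View pics/w2.png

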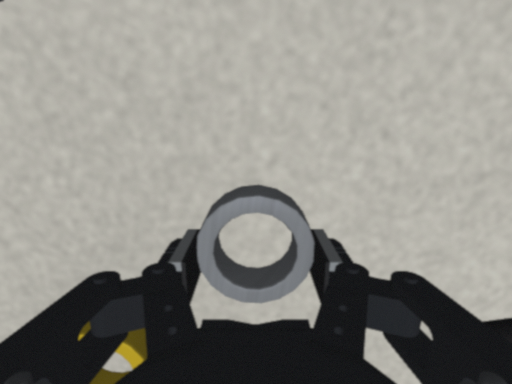

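Ring_b is between the pads, centred at (255,250), gap 0.655 as expected for 58 mm. Lift, and carry part of the way so that the gauge is in clear view of the wrist camera.

arm_command([
  [[-10,0,0,0],[-20,0,0,0],[-25,0,0,0],[-30,0,0,0],[-30,0,0,0],[-20,0,0,0],[0,5,-10,0],[0,12,-25,0],[0,15,-30,0],[0,15,-30,0]],
])

```text
t: 3.9
tcp_pos: [0.527, -0.1428, 0.1353]
tool_rot: [0.379, 0.597, -0.379, 0.596]
force: [0.3, -0.3, -2.6]
finger_gap: 0.653
```

arm_command([
  [[0,15,-30,0],[0,15,-30,0],[0,12,-25,0],[0,10,-15,0],[0,0,0,0],[0,0,0,0],[0,0,0,0]],
])

```text
t: 4.6
tcp_pos: [0.5324, -0.0326, 0.1359]
tool_rot: [0.379, 0.597, -0.379, 0.597]
force: [0.1, 0.1, -2.1]
finger_gap: 0.655
```

```bash
python3 look.py w3; python3 look.py w3 .516,.1,.096,.005 .516,.1,.05,.032 .516,.1,.036,.054 .516,.1,.019,.076; python3 - <<'E'
from h import *
s=np.load('pics/w2.npy',allow_pickle=True).item()
p=back('wrist',255.5,249.5,.022,s);print(p,R.from_quat(s['tool_rot']).inv().apply(p-s['tcp_pos']))
E
```

```text
4.6 [ 0.53235884 -0.03256809  0.13588356] [ 0.37914648  0.59696885 -0.37944036  0.59657452] 0.6552845772202903 [ 0.12902458  0.09791422 -2.13972975]
4.65 [ 0.53250007 -0.03287128  0.13600001] [ 0.37936596  0.59677708 -0.37958129  0.5965372 ] 0.6554914512007861 [ 0.36001224 -0.71277846 -2.82793967]
[ 0.52803057 -0.24856335  0.022     ] [-0.01931481  0.00283647 -0.0005655 ]
```

View pics/w3.png

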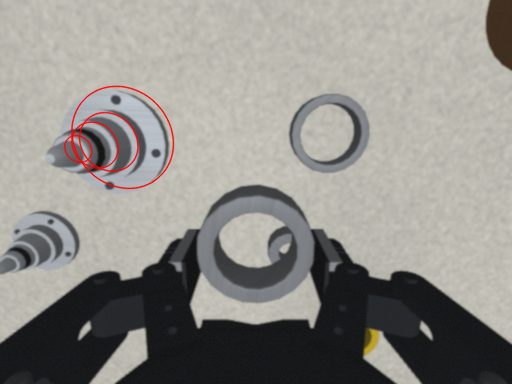

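```bash
python3 - <<'E'
import cv2
im=cv2.imread('pics/w3_raw.png')[70:205,30:190];cv2.imwrite('pics/c3.png',cv2.resize(im,None,fx=4,fy=4,interpolation=cv2.INTER_CUBIC))
E
```

```text
(no output)
```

View pics/c3.png

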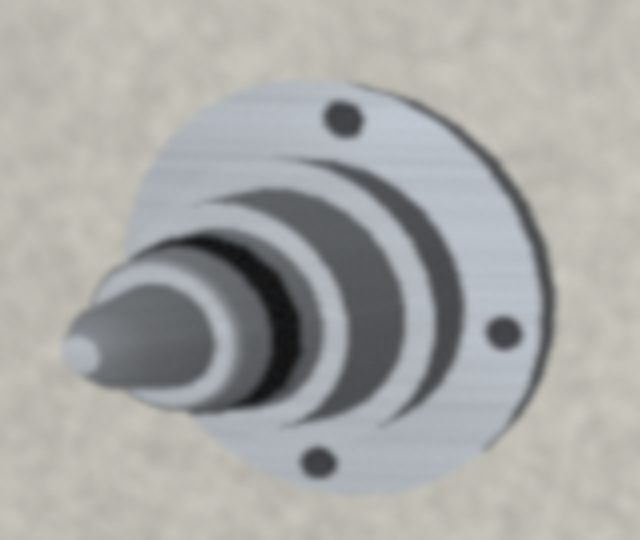

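```bash
python3 - <<'E'
from h import *
from scipy.optimize import least_squares
s=np.load('pics/w3.npy',allow_pickle=True).item()
def res(p):
    c=p[:2];r=[]
    P=lambda d,z:proj('wrist',circ(c,d,z,360),s)
    q=P(.045,.054);r+=[q[:,0].max()-117, q[:,1].max()-176.2]
    q=P(.028,.076);r+=[q[:,0].max()-90, q[:,1].min()-135.5]
    q=P(.096,p[2]);r+=[q[:,0].max()-165.5,q[:,1].min()-90,q[:,1].max()-193]
    q=proj('wrist',[[*c,.097]],s)[0];r+=list(q-[50.5,158.5])
    return r
o=least_squares(res,[.516,.1,.01]);print(o.x,np.round(o.fun,1))
off=np.array([-0.0193,.0028,-.0006]);M=R.from_quat(s['tool_rot']).as_matrix()
print('ring',s['tcp_pos']+M@off,'shift tool',M.T@(np.r_[o.x[:2],0]-s['tcp_pos']-M@off))
E
```

```text
[0.51007024 0.10360338 0.01026564] [-0.3  1.5  0.4 -1.3  0.1 -0.1  0.  -0.1  0.2]
ring [ 0.5347902  -0.03113924  0.15529886] shift tool [ 0.15529986  0.03481098 -0.13249352]
```

arm_command([
  [[0,4,-12,0],[0,6,-25,0],[0,7,-30,0],[0,7,-30,0],[0,6,-20,0],[0,5,-15.5,0],[0,0,0,0],[0,0,0,0],[0,0,0,0]],
])

```text
t: 5.6
tcp_pos: [0.5083, 0.102, 0.1363]
tool_rot: [0.379, 0.597, -0.379, 0.597]
force: [0.2, -0.0, -0.9]
finger_gap: 0.651
```

```bash
python3 look.py w4; python3 - <<'E'
import cv2
im=cv2.imread('pics/w4_raw.png')[90:320,150:360];cv2.imwrite('pics/c4.png',cv2.resize(im,None,fx=2.6,fy=2.6,interpolation=cv2.INTER_CUBIC))
from h import *
s=np.load('pics/w4.npy',allow_pickle=True).item();off=np.array([-0.0193,.0028,-.0006]);M=R.from_quat(s['tool_rot']).as_matrix()
print('ring',s['tcp_pos']+M@off, 'nose px expected',proj('wrist',[[.5101,.1036,.097]],s),'flange',proj('wrist',[[.5101,.1036,.01]],s))
E
```

```text
5.6 [0.50829603 0.10204819 0.13634924] [ 0.37940803  0.59657751 -0.37941181  0.59681782] 0.6506079590290712 [ 0.17293559 -0.03931331 -0.86980487]
ring [0.51057164 0.10378288 0.15564956] nose px expected [[255.23789363 210.04608433]] flange [[255.15105994 180.37165964]]
```

View pics/c4.png

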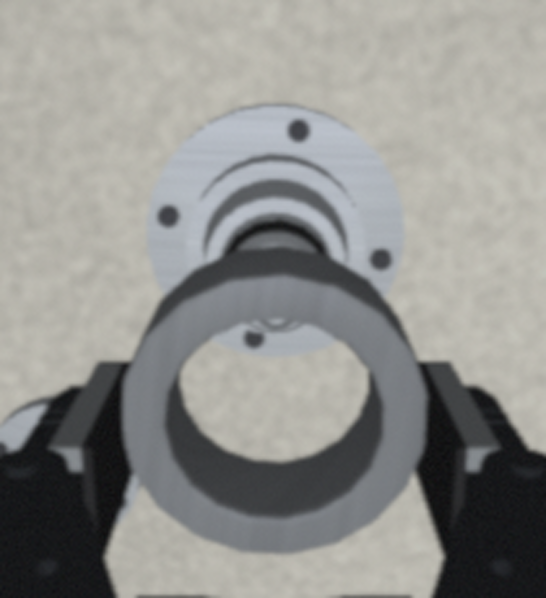

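```bash
python3 - <<'E'
from h import *
s=np.load('pics/w4.npy',allow_pickle=True).item();M=R.from_quat(s['tool_rot']).as_matrix()
E=lambda q:[round(float(x),1) for x in(q[:,0].min(),q[:,0].max(),q[:,1].min(),q[:,1].max())]
c=(.5101,.1036)
print('obs flange',np.r_[147/2.6+150,405/2.6+150,103/2.6+90,355/2.6+90],'pred',E(proj('wrist',circ(c,.096,.01),s)))
print('obs shoulder45 top',197/2.6+90,'L/R',204/2.6+150,347/2.6+150,'pred',E(proj('wrist',circ(c,.045,.054),s)))
print('obs lowledge top',160/2.6+90,E(proj('wrist',circ(c,.050,.032),s)))
r=s['tcp_pos']+M@np.array([-0.0193,.0028,-.0006])
for zt in(.1513,.1543,.1573):
  print('obs ring outer top face',122/2.6+150,427/2.6+150,275/2.6+90,553/2.6+90,'pred',E(proj('wrist',circ(r,.058,zt),s)))
E
```

```text
obs flange [206.53846154 305.76923077 129.61538462 226.53846154] pred [205.9, 304.4, 130.1, 226.1]
obs shoulder45 top 165.76923076923077 L/R 228.46153846153845 283.46153846153845 pred [228.0, 282.4, 165.9, 218.2]
obs lowledge top 151.53846153846155 [227.4, 282.9, 158.5, 212.2]
obs ring outer top face 196.9230769230769 314.2307692307692 195.76923076923077 302.6923076923077 pred [196.9, 313.9, 189.1, 295.9]
obs ring outer top face 196.9230769230769 314.2307692307692 195.76923076923077 302.6923076923077 pred [195.7, 315.1, 190.8, 299.5]
obs ring outer top face 196.9230769230769 314.2307692307692 195.76923076923077 302.6923076923077 pred [194.5, 316.4, 192.6, 303.3]
```

Gauge fit agrees in this second view to about 1 mm; ring seen centred at (255.5,249). Small correction of +0.8 y and +0.9 z, then down.

arm_command([
  [[0,0.8,0.9,0],[10,0,0,0],[12,0,0,0],[12,0,0,0],[12,0,0,0],[8,0,0,0],[0,0,0,0],[0,0,0,0]],
])

```text
t: 6.45
tcp_pos: [0.5091, 0.1022, 0.082]
tool_rot: [0.379, 0.597, -0.379, 0.597]
force: [0.6, 0.1, -2.6]
finger_gap: 0.654
```

```bash
python3 look.py w5; python3 - <<'E'
import cv2
im=cv2.imread('pics/w5_raw.png')[90:320,150:360];cv2.imwrite('pics/c5.png',cv2.resize(im,None,fx=2.6,fy=2.6,interpolation=cv2.INTER_CUBIC))
from h import *
s=np.load('pics/w5.npy',allow_pickle=True).item();M=R.from_quat(s['tool_rot']).as_matrix()
r=s['tcp_pos']+M@np.array([-0.0193,.0015,-.0003])
print('ring',r)
# predicted if coaxial
for d,z in((.028,.076),(.014,.0965),(.019,.076)):
  q=(proj('wrist',circ(r,d,z),s)-[150,90])*2.6;print(d,z,q.min(0),q.max(0))
E
```

```text
6.45 [0.50911578 0.10217502 0.08197777] [ 0.37906254  0.59702751 -0.37927812  0.59667231] 0.6537876290635802 [ 0.58480715  0.07574912 -2.5886835 ]
ring [0.51035749 0.10308373 0.10127706]
0.028 0.076 [211.41391264 305.62621041] [339.32183132 424.0626314 ]
0.014 0.0965 [239.23747184 375.77655872] [312.08419591 442.05289383]
0.019 0.076 [231.97733561 325.42739257] [318.77070613 405.77080202]
```

View pics/c5.png

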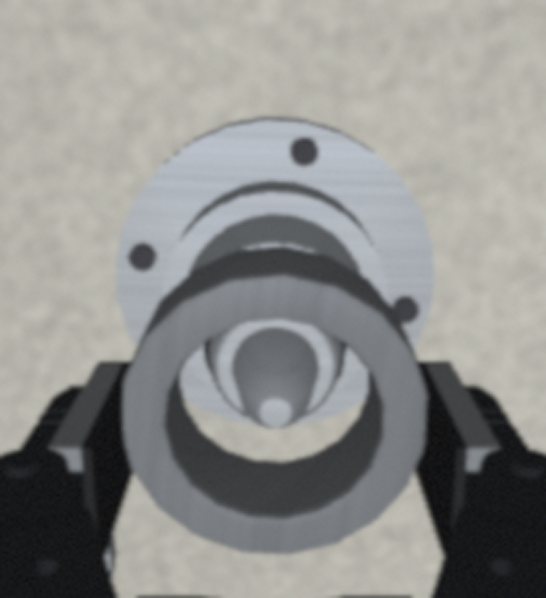

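The nose and top step (231–319, top 327 in the crop) sit within a pixel of where a coaxial ring would show them. Sliding down.

arm_command([
  [[5,0,0,0],[6,0,0,0],[5,0,0,0],[4,0,0,0],[2,0,0,0],[0,0,0,0],[0,0,0,0]],
])

```text
t: 7.2
tcp_pos: [0.5092, 0.1021, 0.0603]
tool_rot: [0.379, 0.597, -0.379, 0.597]
force: [0.7, -0.2, -1.9]
finger_gap: 0.653
```

arm_command([
  [[1,0,0,0],[1,0,0,0],[1,0,0,0],[0,0,0,0]],
])

```text
t: 7.6
tcp_pos: [0.5091, 0.1021, 0.0572]
tool_rot: [0.379, 0.597, -0.379, 0.597]
force: [-0.1, 0.5, -2.6]
finger_gap: 0.653
```

arm_command([
  [[0.5,0,0,0],[0.5,0,0,0],[0.5,0,0,0],[0,0,0,0]],
])

```text
t: 8.0
tcp_pos: [0.5092, 0.1021, 0.0566]
tool_rot: [0.379, 0.597, -0.379, 0.597]
force: [-1.1, -0.3, 5.9]
finger_gap: 0.656
```

Contact at TCP z 0.0566 (predicted 0.0567), with no sideways force: the ring is on the shoulder. Release, then retreat straight up.

arm_command([
  [[0,0,0,0],[0,0,0,0],[0,0,0,0],[0,0,0,0],[0,0,0,0],[0,0,0,0]],
], jaw=100)

```text
t: 8.6
tcp_pos: [0.5092, 0.1021, 0.0557]
tool_rot: [0.379, 0.597, -0.379, 0.597]
force: [-0.2, -0.2, 0.8]
finger_gap: 1.0
```

arm_command([
  [[-8,0,0,0],[-15,0,0,0],[-20,0,0,0],[-25,0,0,0],[-25,0,0,0],[-20,0,0,0],[0,0,0,0],[0,0,0,0]],
])

```text
t: 9.4
tcp_pos: [0.5091, 0.1021, 0.1692]
tool_rot: [0.379, 0.597, -0.379, 0.597]
force: [-1.1, -0.1, -0.7]
finger_gap: 1.002
```

```bash
python3 look.py w6 .5104,.1031,.058,.076 .5104,.1031,.058,.054 .5104,.1031,.028,.076
```

```text
9.4 [0.50913275 0.10212617 0.16920389] [ 0.37937233  0.5965472  -0.37901655  0.59712187] 1.001593591342428 [-1.11761279 -0.11905798 -0.66464968]
```

View pics/w6.png

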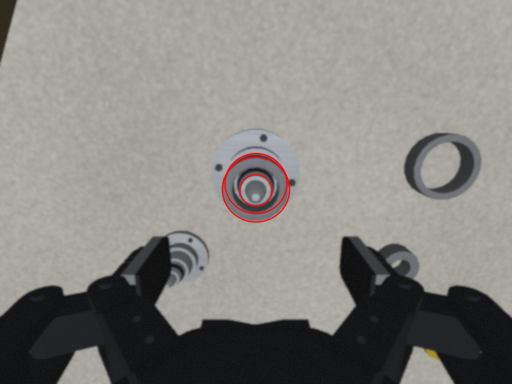

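The ring at (256,188) lies on the outline predicted for a seated ring, concentric with the cone. ring_c (443,166) and ring_a (398,262) are undisturbed, and the gripper is clear.

```bash
python3 -c "
from station import ticket
print(ticket.sign_off())"
```

```text
the job is handed in; nothing more can be done
None
```

I gripped the grey 58 mm ring (ring_b) from outside and carried it to the larger gauge. I slid it down over the cone in the gripper until it stopped on the shoulder of the banded step, then let go and backed off straight up. I handed the job in at about 9.5 s of the 32 s allowed.

- **Seating:** contact came at TCP height 0.0566 m, against 0.0567 m predicted for a seated ring. The force was 5.9 N upward, with almost none sideways.
- **Last picture:** the ring matches the outline predicted for it flat and concentric on the shoulder, to within about 1 mm by eye. I did not measure its tilt separately.
- **Other rings:** ring_a and ring_c looked undisturbed, judged by eye only. The open gripper was clear of everything.
- **Disagreements on the way:**
  - The top and scene cameras placed the gauge up to about 9 mm from the wrist camera's fit. I used the wrist fit, and two closer views agreed with it to about 1 mm.
  - My first estimate of the ring's offset in the gripper was about 1.4 mm off. I corrected it before the descent.

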